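# Press the toothed tilt hub home in a street light's knuckle

### The job

Lift the steel toothed hub out of its blue stand by the orange grip, turn it until its teeth mesh with the socket at the end of the street light's arm, and slide it down until its flange sits flush on the socket's rim. A spring in the socket pushes it back out, so finish with the gripper still holding the hub and pressing it fully home: do not let go. Leave the tape roll, jar, screwdriver and caliper where they are.

Things in the scene. Friction and masses are not known exactly. Their poses are not given: they have to be found in the camera images.
- hub_centre (a point): Loose hub, 76 mm tall, about 0.22 kg, upright in the blue stand; point on its axis, 38 mm above its lower end. z up its axis, x along the grip's long side. Upper half: orange grip block, 44 mm along x, 22 mm along y, 38 mm tall (38 to 76 mm above the lower end), taken by its 22 mm width. Under it a round steel flange 54 mm in diameter (32 to 38 mm up); the toothed part is below.
- hub_nose (a point): Lower end of the hub, on its axis, 38 mm under hub_centre. Steel core 26 mm in diameter, tapered to 16 mm over the lowest 6 mm. Six straight steel teeth, 6 mm wide, 42 mm across the tips, from 12 to 32 mm above this point; one along the hub's +x, the others every 60 degrees.
- stand: Fixed blue round stand, 80 mm in diameter, 34 mm tall, with a 47 mm hole through it in which the hub hangs by its flange and can turn. Origin on the bench under its centre. The stand, the tape roll and the green tray change places.
- socket_mouth (a point): Splined socket at the end of the fixed grey street light's arm: upright aluminium cup, 64 mm outside, 46 mm bore. Point on its axis at its rim, 60 mm above the bench. z up, y level along the arm towards the housing (about 105 mm away, up to 75 mm tall). Home: hub's flange on the rim, hub_centre 6 mm above this point. Meshed: hub's x turned any multiple of 60 degrees from this x.
- socket_teeth (a point): On the socket's axis, level with the tops of its teeth, 4 mm below the rim. Six dark inward teeth, 6 mm wide, with a 29 mm opening between their tips, at 30, 90, 150 ... degrees from the socket's x: the gaps are along x and every 60 degrees. Play when meshed is about 6 degrees either way. Unmeshed, the hub's teeth rest on these, 16 mm above home.
- plunger (a joint): Red spring plunger at the bottom of the socket, pushed down by the hub's nose: 0 m up, 0.014 m when the hub is fully home. First touched with the hub 14 mm above home; takes about 6 N at first and 11.6 N at home, and lifts the hub again if it is released.
- tape_centre (a point): Yellow tape roll lying flat, loose, 94 mm in diameter, 24 mm tall, 90 g; point at its centre. Leave alone.
- screw_tray: Fixed green open tray of screws, 88 mm square, 28 mm tall; origin under its centre. Not used.
- jar_centre (a point): Closed glass jar, loose, 64 mm in diameter, 75 mm tall; point at its centre. Leave alone.
- driver_grip (a point): Screwdriver lying on the bench at the right, loose; point in its handle. Leave alone.
- caliper_centre (a point): Caliper lying flat on the bench at the right, loose, 200 mm long; point at the middle of its beam. Leave alone.
Not all that is in view belongs to the job. There is more than one size of the part that bears hub_centre; the job needs the largest.

How it is judged (in metres and radians):
On the way:
1. the hub is lifted clear of its stand, held by the fingers (height (world z) of hub_centre above 0.085 m and contact force between the fingers and hub above 1 N), for 0.1 s.
At the end, for the whole second after the job is handed in: Through the last second the hub is meshed in the socket (a multiple of 60 degrees within 9), its flange within 2 mm of the rim, within 4 mm of the socket's axis and 4.5 degrees of upright, the spring plunger pressed down at least 11.5 mm, and the gripper's fingers still hold the hub (over 2 N) (z of hub_centre in the frame of socket_mouth between 0.003 and 0.008 m and horizontal distance between hub_centre and socket_mouth below 0.004 m and (angle between the x axis of hub_centre and the x axis of socket_mouth, either way round below 0.16 rad or angle between the x axis of hub_centre and the x axis of socket_mouth, either way round between 0.89 and 1.21 rad) and angle between hub_centre's own z axis and vertical below 0.08 rad and value of joint plunger above 0.0115 m and contact force between the fingers and hub above 2 N); the arm keeps its last pose, push and grip.
It fails at once if a bystander (tape roll, jar, screwdriver or caliper) is moved by more than 30 mm (distance of any of tape_centre, jar_centre, driver_grip, caliper_centre from where it was at the start of the episode above 0.03 m).
It also fails if it takes over 38 s, if anything falls off the work surface, if the arm or the gripper's body presses on something with over 40 N, if the wrist force passes 120 N, or if a joint passes its speed limit or range.

### The arm

A 6-joint arm with a two-finger parallel gripper is mounted at the origin on the work surface. World frame = base frame: x ahead of the robot, y to its left, z up, the work surface at z = 0. Lengths are in m, angles in degrees, forces in N, time in s.
With the tool pointing down it reaches from about 0.325 to 0.875 m from the base axis. Payload 4.4 kg.
Tool frame: the origin (TCP) lies midway between the tips of the shut fingers; the grasp point (between the pads) lies 19 mm behind it (robot.pinch_z is the z of the grasp point in the tool frame, in m); z points along the fingers, y is the direction in which the jaws open and shut (so a half turn about z gives the same grasp; the last joint's range is limited). The gripper opens to 85 mm and grips with 20 to 120 N. Pads are 22 mm wide; open, the fingers measure 114 mm over their backs; the gripper's body (76 mm by 85 mm) begins 54 mm behind the grasp point. The pads swing forward as they close: fully open they stand 13 mm farther back than shut.
Start: joints at [66.32, 11.837, 88.321, -0, 79.842, -8.623], TCP at [0.149, 0.555, 0.231] pointing down, gripper open.
Joint ranges: [-156.59, 156.59], [-49.26, 127.26], [12.9, 141.05], [-63.56, 243.56], [4.71, 150.69], [-161.64, 161.64]. Speed limits (degrees/s): [159.86, 159.86, 180, 180, 180, 180].

### API

Orientations are given as [roll, pitch, yaw] about the fixed x, y, z axes, in that order (R = Rz(yaw) Ry(pitch) Rx(roll)).
In Python, from bench import robot gives the robot as it stands.
- The arm moves only by the tool servo_tool, never from a script. Its arguments are lists of equal length, an entry for each row: "slide": the shift along the tool's x, y, z in mm, a list of three; "yaw": the turn about the tool's z in degrees; "jaw": the gripper's target within -1 to 1 (fully open at 1, half-way at 0, shut at -1). In form: {"slide": [[dx, dy, dz], ...], "yaw": [yaw, ...], "jaw": [jaw, ...]}. A call has 1 to 10 rows; each row shifts and turns the commanded pose from where the row before left it, along the tool's axes as they then stand; what a row does not reach is not made up. A row lasts 1/12 s, in which the tool goes at most 41.7 mm and 7.16 degrees, less where a joint would pass 70% of its speed; a pose out of reach is approached as far as the arm can. A call is refused whole if a number of a shift passes 41.7 or a number of a turn 7.16, either way. A call with a gripper value outside its range is refused whole. The fingers move at their own pace and stop on an object; "force" is the grip in N (left out, the last holds). Time passes only in rows, so rows that do not move let the fingers close. It gives the time, the measured TCP pose, the force and the opening at its end, in the units of the state.
- robot.get_obs(): the state, without advancing time (a new reading comes with each control period).
- robot.get_image(name): name is "scene" or "side" or "wrist"; returns a dict with "color" (400x640x3 uint8, red, green, blue), "z_map" (400x640 float32, m along the optical axis (not along the pixel's ray), 0 where there is no reading), "mtx" (3x3 intrinsics, pixels), "xyz" and "orientation" of the camera in the world. Camera axes: x right, y down, z forward; pixel columns grow to the right and rows downward; lengths in m; the calibration is good to about 2 mm. The wrist camera is an equidistant fisheye: a pixel r from the principal point sees the ray r / f radians off the axis. A picture is of the moment at which its call begins.
- robot.job_done(): hands the job in, once; it reports no verdict.
Trained networks look in a picture, given as the dict that the camera call returned (one of the last four; its "shot" number tells which), for a name from the list of things; names that differ only in an ending like _2 or _b are one class to them, and where a whole thing is asked for, a point or a joint stands for the part that bears it (a point fixed in the world has none). Each returns a list of dicts, best first, with "confidence" (0 to 1); they miss things now and then, are a little off and sometimes report something else, mostly with a low value. They report only what shows in the picture. A call takes as long as a camera call. They do not tell look-alikes from the thing itself.
- robot.search_frame(picture, target): "box" ([left, top, right, bottom] in pixels, round what is visible of it).
- robot.place_of(picture, target): "centre" ([column, row] in pixels: a listed point, or the origin of a listed thing).
The state is a dict: "t": time; "qpos": joint angles; "dq": joint speeds; "effort": joint torques, N m; "eef_pos": TCP position; "tcp_rot": TCP orientation; "contact_force": force on the tool from outside, world axes, zero at the start; "ft_torque": the same for the moment, N m; "width": finger opening in m.
Only numpy, scipy, OpenCV 4.12 (cv2) and the standard library are available. Lean on these libraries where they do the work, as an engineer would, in place of code of your own. Each camera call takes 0.05 s, during which the arm holds its last target.

## Working session

There is one attempt and no reset: what is moved stays moved. The work goes in short steps, Python scripts to look and compute and a tool call to move; the robot and the scene stay as the last step left them, time stands still between calls to the robot, and variables do not carry over. Pictures are saved under pics/ and viewed, and the job is handed in when it is done.

Besides the shell and the picture viewer there is one more tool, called by a JSON object that holds its "op" and its "data", one argument or row to a line. servo_tool: Moves the arm, as the interface text tells. Its arguments: {"type":"object","properties":{"slide":{"type":"array"},"yaw":{"type":"array"},"jaw":{"type":"array"},"force":{"type":"number"}},"required":["slide","yaw","jaw"]}

```bash
mkdir -p pics; ls; cat > h.py <<'E'
import numpy as np, cv2
from bench import robot
from scipy.spatial.transform import Rotation as R
def camR(p):
    o=np.array(p["orientation"],float)
    return o if o.shape==(3,3) else R.from_euler('xyz',o,degrees=True).as_matrix()
def ray(p,uv,name):
    K=np.array(p["mtx"]); x=(uv[0]-K[0,2])/K[0,0]; y=(uv[1]-K[1,2])/K[1,1]
    if name=="wrist":
        r=np.hypot(x,y); s=np.sin(r)/r if r>1e-9 else 1
        d=np.array([x*s,y*s,np.cos(r)])
    else: d=np.array([x,y,1.])
    return camR(p)@d
def at_z(p,uv,z,name):
    c=np.array(p["xyz"]);d=ray(p,uv,name); return c+d*(z-c[2])/d[2]
def save(img,fn): cv2.imwrite(fn,img[...,::-1])
E
python3 - <<'E'
from h import *
print(robot.get_obs())
for n in ["scene","side","wrist"]:
    p=robot.get_image(n); save(p["color"],f"pics/{n}0.png"); print(n,p["mtx"],p["xyz"],p["orientation"])
    for t in ["hub_centre","stand","socket_mouth","socket_teeth","tape_centre","jar_centre","driver_grip","caliper_centre"]:
        r=robot.place_of(p,t); print(t,[(np.round(a["centre"],1).tolist(),round(a["confidence"],2)) for a in r[:4]])
print(robot.get_obs()["t"])
E
```

```text
pics
{'t': 0.0, 'qpos': array([ 6.63207458e+01,  1.18855071e+01,  8.84065299e+01,  7.88537932e-04,
        7.98413407e+01, -8.62223803e+00]), 'dq': array([ 0.0307302 ,  0.03497241,  0.05185001,  0.10165401, -0.04365253,
       -0.01057695]), 'effort': array([-4.93311782e-04, -3.83042943e+01, -2.91593224e+01, -3.38827194e-04,
        1.06962855e-02, -9.74647349e-07]), 'eef_pos': array([0.14906043, 0.55454692, 0.23009897]), 'tcp_rot': array([-1.79868246e+02, -2.07629208e-02,  1.64942820e+02]), 'contact_force': array([ 0.17845894, -0.83912696, -0.24062193]), 'ft_torque': array([-0.00970792, -0.023534  ,  0.01274114]), 'width': 0.08580534426169642}
scene [[365.50299312   0.         323.83510967]
 [  0.         365.50299312 195.93005333]
 [  0.           0.           1.        ]] [ 1.01875437 -0.51149212  0.75539528] [-139.38094133   -0.98474016   54.16632258]
hub_centre [([332.9, 232.9], 0.67), ([358.3, 266.3], 0.58), ([301.5, 212.9], 0.49)]
stand [([330.6, 246.5], 0.98), ([404.0, 214.4], 0.75)]
socket_mouth [([424.5, 158.4], 0.97)]
socket_teeth [([428.1, 157.5], 0.63)]
tape_centre [([34
[... 358 characters left out ...]
52.0, 194.2], 0.7), ([285.8, 191.0], 0.52)]
stand [([286.8, 201.5], 0.9), ([358.5, 143.5], 0.27)]
socket_mouth [([285.7, 297.8], 0.85)]
socket_teeth [([286.9, 297.2], 0.79)]
tape_centre [([331.2, 234.6], 0.59)]
jar_centre [([253.7, 241.1], 0.7)]
driver_grip [([355.7, 142.1], 0.63)]
caliper_centre [([314.1, 145.4], 0.61)]
wrist [[309.70691629   0.         317.00044924]
 [  0.         309.70691629 203.67892095]
 [  0.           0.           1.        ]] [0.07473996 0.57599371 0.37437399] [1.62341242e+02 3.84202536e-02 7.49957664e+01]
hub_centre []
stand []
socket_mouth []
socket_teeth []
tape_centre []
jar_centre []
driver_grip [([5.3, 355.9], 0.68)]
caliper_centre [([39.9, 391.2], 0.67)]
1.35
```

View pics/scene0.png

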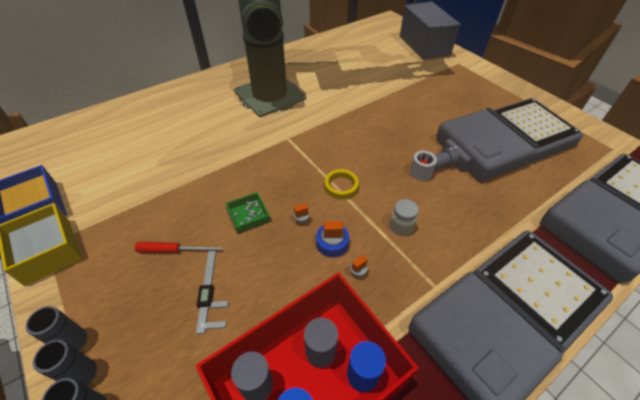

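View pics/side0.png

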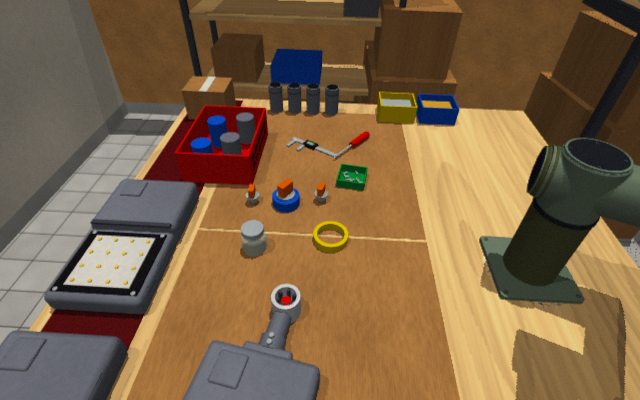

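```bash
python3 - <<'E'
import cv2
a=cv2.imread('pics/scene0.png')[190:300,270:450]; b=cv2.imread('pics/side0.png')[150:250,200:380]
a=cv2.resize(a,None,fx=4,fy=4,interpolation=2)[:440]; cv2.imwrite('pics/c_scene.png',a)
cv2.imwrite('pics/c_side.png',cv2.resize(b,None,fx=4,fy=4,interpolation=2))
E
```

```text
(no output)
```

View pics/c_scene.png

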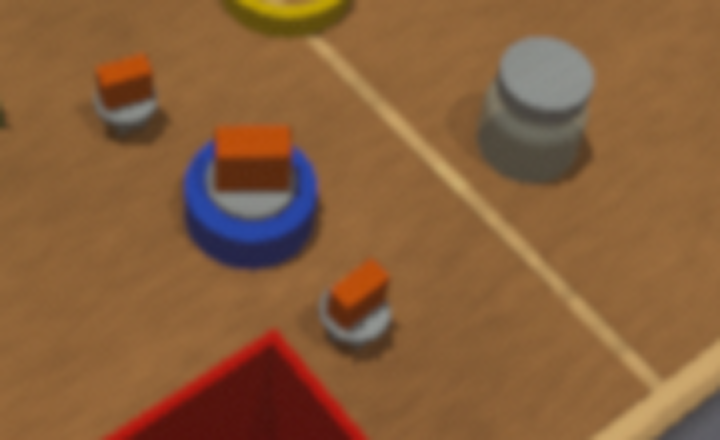

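View pics/c_side.png

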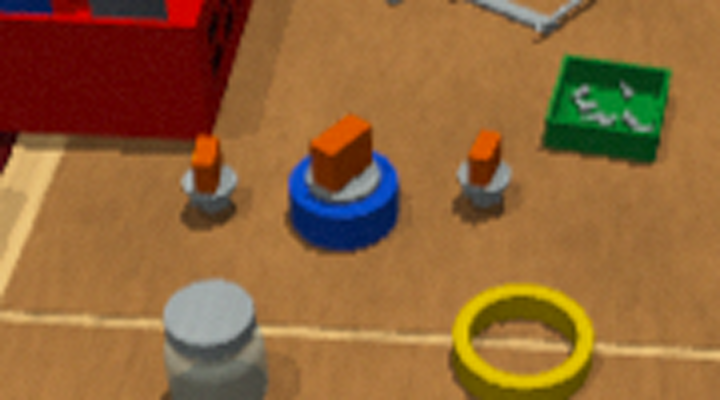

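Candidates for the hub (scene picture): the orange-gripped one in the blue stand at (333,233), and small loose ones at (302,213) and (358,266). The crop shows the one in the stand is clearly the largest, so I choose it. The socket is at (425,158) in scene and (286,298) in side.

```bash
python3 - <<'E'
from h import *
def cloud(p):
    K=np.array(p["mtx"]);z=p["z_map"];v,u=np.indices(z.shape)
    P=np.stack([(u-K[0,2])/K[0,0]*z,(v-K[1,2])/K[1,1]*z,z],-1)
    return P@camR(p).T+np.array(p["xyz"])
pts={"scene":{"hub":(332.9,232.9),"stand":(330.6,246.5),"sock":(424.5,158.4),"teeth":(428.1,157.5),"tape":(341,184.3),"jar":(405.6,215.9)},
"side":{"hub":(285.8,191),"stand":(286.8,201.5),"sock":(285.7,297.8),"teeth":(286.9,297.2),"tape":(331.2,234.6),"jar":(253.7,241.1)}}
Z={"hub":.04,"stand":0,"sock":.06,"teeth":.056,"tape":.012,"jar":.0375}
for n in pts:
    p=robot.get_image(n); C=cloud(p); hsv=cv2.cvtColor(p["color"],cv2.COLOR_RGB2HSV)
    for k,uv in pts[n].items(): print(n,k,at_z(p,uv,Z[k],n).round(4))
    m=(hsv[...,0]<14)&(hsv[...,1]>180)&(hsv[...,2]>90)
    g=at_z(p,pts[n]["hub"],.04,n)
    m&=(np.hypot(C[...,0]-g[0],C[...,1]-g[1])<.04)&(C[...,2]>.045)&(C[...,2]<.1)
    Q=C[m]; top=Q[Q[:,2]>.073]; print("orange",len(Q),Q[:,2].max(),len(top))
    if len(top)>4:
        r=cv2.minAreaRect((top[:,:2]*1000).astype(np.float32)); print("toprect",r, "med z",np.median(top[:,2]))
    s=at_z(p,pts[n]["sock"],.06,n)
    m=(np.hypot(C[...,0]-s[0],C[...,1]-s[1])<.045)&(abs(C[...,2]-.06)<.004)
    q=C[m]; print("rim",len(q),q.mean(0).round(4),cv2.minEnclosingCircle((q[:,:2]*1000).astype(np.float32)))
    np.savez(f"pics/{n}.npz",C=C,rgb=p["color"])
E
```

```text
scene hub [ 0.6345 -0.1923  0.04  ]
scene stand [ 0.642  -0.2031  0.    ]
scene sock [0.591  0.1559 0.06  ]
scene teeth [0.5918 0.1707 0.056 ]
scene tape [ 0.5021 -0.0643  0.012 ]
scene jar [ 0.6962 -0.0128  0.0375]
orange 267 0.08107510578147203 160
toprect ((635.3411254882812, -195.6314697265625), (43.3842887878418, 23.01529312133789), 57.244319915771484) med z 0.07770587795714368
rim 180 [0.5903 0.1578 0.0592] ((587.2112426757812, 157.95863342285156), 33.96075439453125)
side hub [ 0.6336 -0.2036  0.04  ]
side stand [ 0.6322 -0.2023  0.    ]
side sock [0.5861 0.1657 0.06  ]
side teeth [0.5842 0.1614 0.056 ]
side tape [ 0.4954 -0.0673  0.012 ]
side jar [ 0.6902 -0.0072  0.0375]
orange 164 0.08118552186544692 89
toprect ((633.4859619140625, -192.0426483154297), (45.42782211303711, 21.396026611328125), 53.369808197021484) med z 0.07714443037420127
rim 359 [0.5881 0.1632 0.0595] ((587.4700927734375, 161.16392517089844), 32.61764144897461)
```

{"op": "servo_tool", "data": {
  "slide": [
    [-30,-27,0],
    [-30,-27,0],
    [-30,-27,0],
    [-30,-27,0],
    [-30,-27,0],
    [-30,-27,0],
    [-30,-27,0],
    [-30,-27,0],
    [-30,-27,0],
    [-30,-27,0]
  ],
  "yaw": [0,0,0,0,0,0,0,0,0,0],
  "jaw": [1,1,1,1,1,1,1,1,1,1]
}}

```text
t: 2.28
eef_pos: [0.3697, 0.2149, 0.2317]
tcp_rot: [180.0, 0.1, 165.0]
contact_force: [0.6, 0.3, -0.5]
width: 0.0852
```

```bash
python3 - <<'E'
import numpy as np,cv2
for n in ["scene","side"]:
    d=np.load(f"pics/{n}.npz");C=d["C"];X=C.reshape(-1,3)
    # arm neck + housing: points near socket with 0.03<z<0.08 at 35..90mm from socket
    s=np.array([.587,.160]);D=X[:,:2]-s;r=np.hypot(*D.T)
    for a,b in [(.036,.06),(.06,.085)]:
        m=(r>a)&(r<b)&(X[:,2]>.03)&(D[:,1]>0)
        q=D[m]; print(n,a,m.sum(),np.degrees(np.arctan2(*q.mean(0)[::-1])))
    m=(r>.09)&(r<.14)&(X[:,2]>.05)&(X[:,2]<.085)&(D[:,1]>0)
    q=X[m]; print("housing",m.sum(),cv2.minAreaRect((q[:,:2]*1000).astype(np.float32)))
    m=(r>.09)&(r<.45)&(X[:,2]>.05)&(X[:,2]<.085)&(D[:,1]>0)&(abs(D[:,0])<.15)
    q=X[m]; print("housing",m.sum(),cv2.minAreaRect((q[:,:2]*1000).astype(np.float32)),np.median(q[:,2]))
E
```

```text
scene 0.036 85 66.61284817070188
scene 0.06 117 73.50152790656614
housing 403 ((610.0204467773438, 272.32598876953125), (48.911964416503906, 124.07190704345703), 77.95552062988281)
housing 4886 ((637.6925659179688, 424.80792236328125), (360.1080017089844, 217.77481079101562), 80.66211700439453) 0.06684060695362093
side 0.036 212 82.2814893685384
side 0.06 202 81.83164486448513
housing 632 ((609.841552734375, 272.47467041015625), (49.405723571777344, 97.23866271972656), 80.95417785644531)
housing 6321 ((623.09765625, 310.155029296875), (232.77847290039062, 125.04438018798828), 3.2439045906066895) 0.06828873465794094
```

{"op": "servo_tool", "data": {
  "slide": [
    [-30,-27,0],
    [-30,-27,0],
    [-30,-27,0],
    [-30,-27,0],
    [-30,-27,0],
    [-30,-27,0],
    [-30,-27,0],
    [-30,-27,0],
    [-30,-27,0],
    [-30,-27,0]
  ],
  "yaw": [0,0,0,0,0,0,0,0,0,0],
  "jaw": [1,1,1,1,1,1,1,1,1,1]
}}

```text
t: 3.12
eef_pos: [0.5893, -0.124, 0.2312]
tcp_rot: [180.0, 0.0, 164.9]
contact_force: [1.9, 0.1, 0.9]
width: 0.0854
```

{"op": "servo_tool", "data": {
  "slide": [
    [-30,-27,0],
    [-30,-27,0],
    [0,0,0],
    [0,0,0],
    [0,0,0],
    [0,0,0],
    [0,0,0],
    [0,0,0],
    [0,0,0],
    [0,0,0]
  ],
  "yaw": [0,0,-7,-7,-7,-7,-7,-7,-7,-7],
  "jaw": [1,1,1,1,1,1,1,1,1,1]
}}

```text
t: 3.95
eef_pos: [0.6324, -0.1898, 0.2311]
tcp_rot: [180.0, -0.0, -138.7]
contact_force: [0.2, -0.8, -0.6]
width: 0.0856
```

```bash
python3 - <<'E'
from h import *
print(robot.get_obs()["qpos"].round(1))
p=robot.get_image("wrist"); save(p["color"],"pics/w1.png")
for t in ["hub_centre","stand"]:
    for a in robot.place_of(p,t): print(t,np.round(a["centre"],1),a["confidence"],at_z(p,a["centre"],.04 if t[0]=='h' else 0,"wrist").round(4))
E
```

```text
[ -24.2   22.1   75.2    0.    82.7 -155.5]
hub_centre [313.5 179. ] 0.95 [ 0.6352 -0.1923  0.04  ]
hub_centre [358.8  95.6] 0.84 [ 0.5341 -0.2168  0.04  ]
hub_centre [260.8 235.3] 0.74 [ 0.7278 -0.1946  0.04  ]
stand [383.2 298.5] 0.25 [0.7095 0.0088 0.    ]
```

View pics/w1.png

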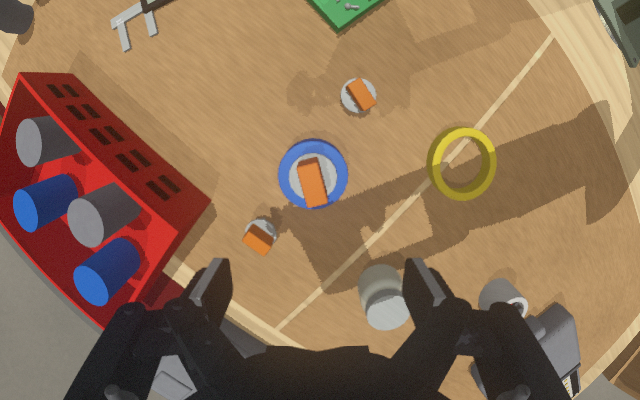

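The wrist picture shows the hub in its stand at (313,180), the small hubs at (358,96) and (259,237), and the red bin's near corner at (210,200).

```bash
cat >> h.py <<'E'
def grip_rect(p,z,guess,rad=45,zbot=None):
    hsv=cv2.cvtColor(p["color"],cv2.COLOR_RGB2HSV)
    v,u=np.indices(hsv.shape[:2])
    m=(hsv[...,0]<16)&(hsv[...,1]>150)&(hsv[...,2]>60)&(np.hypot(u-guess[0],v-guess[1])<rad)
    return m,hsv
E
python3 - <<'E'
from h import *
p=robot.get_image("wrist")
m,hsv=grip_rect(p,.078,(313,180),35)
vs=hsv[...,2][m]; print(m.sum(),np.percentile(vs,[5,25,50,75,95]))
z=p["z_map"]; K=np.array(p["mtx"])
# world cloud
v,u=np.nonzero(m)
def w(u,v):
    d=ray(p,(u,v),"wrist"); x=(u-K[0,2])/K[0,0];y=(v-K[1,2])/K[1,1]; 
    return np.array(p["xyz"])+d*z[v,u]/np.cos(np.hypot(x,y))
P=np.array([w(a,b) for a,b in zip(u,v)])
print(P[:,2].min(),np.percentile(P[:,2],[10,50,90]))
T=P[abs(P[:,2]-.078)<.004]; 
print(len(T),T.mean(0),cv2.minAreaRect((T[:,:2]*1000).astype(np.float32)))
# bin
for n in ["scene"]:
    C=np.load("pics/scene.npz")["C"].reshape(-1,3)
    q=C[(C[:,2]>.06)&(np.hypot(C[:,0]-.635,C[:,1]+.194)<.2)&(np.hypot(C[:,0]-.635,C[:,1]+.194)>.05)]
    r=np.hypot(q[:,0]-.635,q[:,1]+.194);i=r.argsort()[:200:40];print(len(q),q[i].round(3),r[i],q[:,2].max())
im=p["color"][110:250,240:390];save(cv2.resize(im,None,fx=4,fy=4,interpolation=2),"pics/w1c.png")
E
```

```text
969 [137. 213. 216. 217. 219.]
0.04482190799380703 [0.0769162  0.07835601 0.0793086 ]
898 [ 0.63289138 -0.19571321  0.07839242] ((633.4281616210938, -194.936279296875), (43.90385055541992, 21.41848373413086), 55.536216735839844)
1179 [[ 0.752 -0.271  0.112]
 [ 0.759 -0.276  0.078]
 [ 0.757 -0.283  0.091]
 [ 0.765 -0.275  0.104]
 [ 0.687 -0.047  0.069]] [0.13974937 0.14859089 0.15090681 0.15352633 0.15580308] 0.11296657187362569
```

View pics/w1c.png

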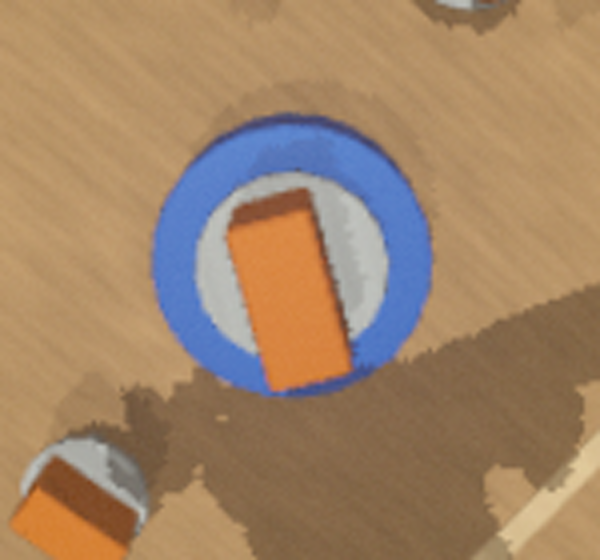

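{"op": "servo_tool", "data": {
  "slide": [
    [0,0,5],
    [0,0,5],
    [0,0,5],
    [0,0,5],
    [0,0,5],
    [0,0,5],
    [0,0,5],
    [0,0,5],
    [0,0,5],
    [0,0,5]
  ],
  "yaw": [6.9,6.9,6.9,6.9,6.9,6.9,6.9,6.9,6.9,6.9],
  "jaw": [1,1,1,1,1,1,1,1,1,1]
}}

```text
t: 4.98
eef_pos: [0.6324, -0.1898, 0.181]
tcp_rot: [180.0, 0.0, 151.4]
contact_force: [-0.2, -1.4, -0.2]
width: 0.0854
```

{"op": "servo_tool", "data": {
  "slide": [
    [0,0,5],
    [0,0,5],
    [0,0,5],
    [0,0,5],
    [0,0,5],
    [0,0,5],
    [0,0,5],
    [0,0,5],
    [0,0,5],
    [0,0,5]
  ],
  "yaw": [6.9,6.9,6.9,6.9,6.9,6.9,6.9,6.9,6.9,6.9],
  "jaw": [1,1,1,1,1,1,1,1,1,1]
}}

```text
t: 5.82
eef_pos: [0.6325, -0.1898, 0.1311]
tcp_rot: [180.0, 0.0, 82.4]
contact_force: [0.4, 0.2, 0.3]
width: 0.085
```

{"op": "servo_tool", "data": {
  "slide": [
    [0,0,0],
    [0,0,0],
    [0,0,0],
    [0,0,0],
    [-3.7,3.8,0],
    [0,0,0]
  ],
  "yaw": [6.9,6.9,6.9,6.9,0,0],
  "jaw": [1,1,1,1,1,1]
}}

```text
t: 6.32
eef_pos: [0.6337, -0.196, 0.1314]
tcp_rot: [180.0, 0.0, 55.4]
contact_force: [-0.2, -0.7, 0.6]
width: 0.0855
```

```bash
python3 - <<'E'
from h import *
print({k:np.round(v,4) for k,v in robot.get_obs().items() if k in("eef_pos","tcp_rot","qpos","t")})
p=robot.get_image("wrist"); save(p["color"],"pics/w2.png")
E
```

```text
{'t': np.float64(6.3167), 'qpos': array([-2.46373e+01,  2.73451e+01,  8.00895e+01, -3.46000e-02,
        7.25216e+01,  9.96330e+00]), 'eef_pos': array([ 0.6337, -0.196 ,  0.1314]), 'tcp_rot': array([1.799512e+02, 2.490000e-02, 5.540980e+01])}
```

View pics/w2.png

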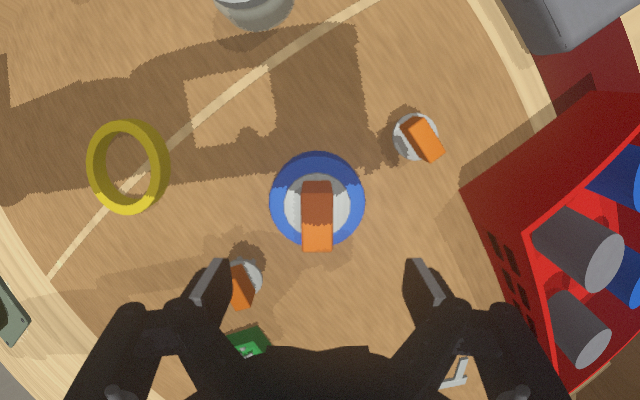

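{"op": "servo_tool", "data": {
  "slide": [
    [0,0,25],
    [0,0,25],
    [0,0,20],
    [0,0,11],
    [0,0,5],
    [0,0,0]
  ],
  "yaw": [0,0,0,0,0,0],
  "jaw": [1,1,1,1,1,1],
  "force": 80
}}

```text
t: 6.87
eef_pos: [0.6326, -0.1947, 0.0439]
tcp_rot: [-179.9, 0.0, 55.4]
contact_force: [-0.4, -0.2, 0.2]
width: 0.0854
```

{"op": "servo_tool", "data": {
  "slide": [
    [0,0,0],
    [0,0,0],
    [0,0,0],
    [0,0,0],
    [0,0,0],
    [0,0,0]
  ],
  "yaw": [0,0,0,0,0,0],
  "jaw": [-1,-1,-1,-1,-1,-1],
  "force": 80
}}

```text
t: 7.37
eef_pos: [0.6343, -0.1954, 0.0465]
tcp_rot: [179.9, -0.0, 55.4]
contact_force: [0.3, -0.6, -1.6]
width: 0.0208
```

{"op": "servo_tool", "data": {
  "slide": [
    [0,0,-15],
    [0,0,-35],
    [0,0,-35],
    [0,0,-35],
    [0,0,-35],
    [0,0,-30]
  ],
  "yaw": [0,0,0,0,0,0],
  "jaw": [-1,-1,-1,-1,-1,-1]
}}

```text
t: 7.87
eef_pos: [0.6332, -0.1949, 0.2334]
tcp_rot: [179.9, -0.0, 55.3]
contact_force: [1.1, -0.3, -1.5]
width: 0.0207
```

{"op": "servo_tool", "data": {
  "slide": [
    [20,-18,0],
    [27,-24,0],
    [27,-24,0],
    [27,-24,0],
    [27,-24,0],
    [27,-24,0],
    [10,-8,0],
    [0,0,0]
  ],
  "yaw": [0,0,0,0,0,0,0,0],
  "jaw": [-1,-1,-1,-1,-1,-1,-1,-1]
}}

```text
t: 8.53
eef_pos: [0.6059, 0.0276, 0.2305]
tcp_rot: [-179.9, -0.0, 55.6]
contact_force: [0.7, -0.4, -3.5]
width: 0.0212
```

```bash
python3 - <<'E'
from h import *
p=robot.get_image("wrist"); save(p["color"],"pics/w3.png")
for t,z in [("socket_mouth",.06),("socket_teeth",.056)]:
    for a in robot.place_of(p,t): print(t,np.round(a["centre"],1),a["confidence"],at_z(p,a["centre"],z,"wrist").round(4))
print({k:np.round(v,4) for k,v in robot.get_obs().items() if k in("eef_pos","tcp_rot","qpos","t","width","contact_force")})
np.savez("pics/w3.npz",**{k:np.array(v) for k,v in p.items()})
E
```

```text
socket_teeth [230.2  93.8] 0.97 [0.5859 0.1574 0.056 ]
socket_teeth [404.9 171.3] 0.46 [ 0.6913 -0.0142  0.056 ]
{'t': np.float64(8.6833), 'qpos': array([-5.95990e+00,  1.57887e+01,  8.35761e+01, -5.72000e-02,
        8.06475e+01,  2.87120e+01]), 'eef_pos': array([0.607 , 0.023 , 0.2304]), 'tcp_rot': array([1.799837e+02, 5.540000e-02, 5.533740e+01]), 'contact_force': array([ 0.3922,  0.7437, -1.7869]), 'width': np.float64(0.0208)}
```

View pics/w3.png

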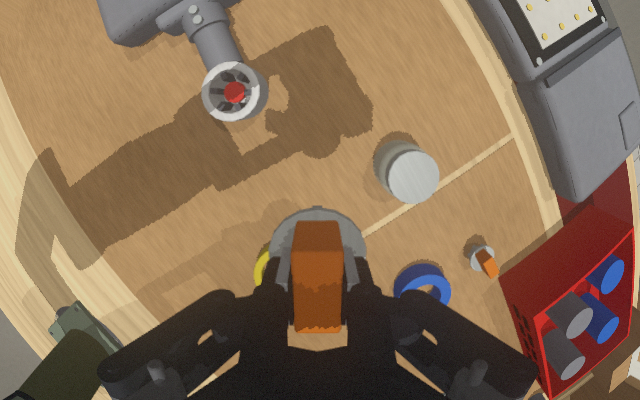

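The hub is held (317,260 in the picture) and the socket shows at (232,92). Next, I make a rectified top view of the socket for centre and tooth angle.

```bash
cat >> h.py <<'E'
def project(p,X,name):
    c=(np.asarray(X)-np.array(p["xyz"]))@camR(p); K=np.array(p["mtx"])
    if name=="wrist":
        th=np.arctan2(np.hypot(c[...,0],c[...,1]),c[...,2]); s=th/np.maximum(np.hypot(c[...,0],c[...,1]),1e-9)
        return np.stack([c[...,0]*s*K[0,0]+K[0,2],c[...,1]*s*K[1,1]+K[1,2]],-1)
    return np.stack([c[...,0]/c[...,2]*K[0,0]+K[0,2],c[...,1]/c[...,2]*K[1,1]+K[1,2]],-1)
def ortho(p,c,z,name,half=.045,mm=.0002):
    a=np.arange(-half,half,mm); xx,yy=np.meshgrid(c[0]+a,c[1]-a)  # right=+x, up=+y
    uv=project(p,np.stack([xx,yy,np.full_like(xx,z)],-1),name).astype(np.float32)
    return cv2.remap(p["color"],uv[...,0],uv[...,1],cv2.INTER_CUBIC)
E
python3 - <<'E'
from h import *
d=np.load("pics/w3.npz"); p={k:d[k] for k in d.files}
c=(.586,.158)
o=ortho(p,c,.06,"wrist"); o2=ortho(p,c,.056,"wrist")
save(cv2.resize(np.hstack([o,o2]),(800,400)),"pics/o3.png")
E
```

```text
(no output)
```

View pics/o3.png

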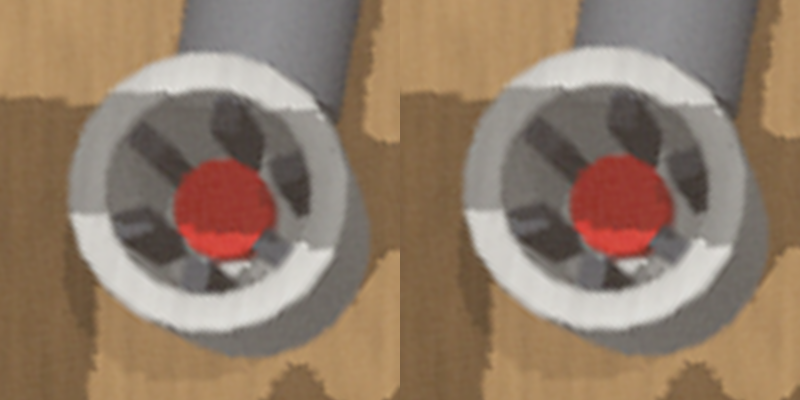

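{"op": "servo_tool", "data": {
  "slide": [
    [5,-18,0],
    [7,-28,0],
    [8,-28,0],
    [5,-20,0],
    [0,0,0],
    [0,0,0]
  ],
  "yaw": [0,0,0,0,0,0],
  "jaw": [-1,-1,-1,-1,-1,-1]
}}

```text
t: 9.18
eef_pos: [0.544, 0.0968, 0.2305]
tcp_rot: [180.0, 0.0, 55.3]
contact_force: [0.9, -0.6, -1.7]
width: 0.021
```

```bash
python3 - <<'E'
from h import *
print({k:np.round(v,4) for k,v in robot.get_obs().items() if k in("eef_pos","tcp_rot","t")})
p=robot.get_image("wrist"); save(p["color"],"pics/w4.png")
print(np.array(p["xyz"]).round(4))
for t,z in [("socket_mouth",.06),("socket_teeth",.056)]:
    for a in robot.place_of(p,t): print(t,np.round(a["centre"],1),a["confidence"],at_z(p,a["centre"],z,"wrist").round(4))
np.savez("pics/w4.npz",**{k:np.array(v) for k,v in p.items()})
c=(.5877,.160)
o=ortho(p,c,.06,"wrist"); o2=ortho(p,c,.056,"wrist")
save(cv2.resize(np.hstack([o,o2]),(800,400)),"pics/o4.png")
E
```

```text
{'t': np.float64(9.1833), 'eef_pos': array([0.544 , 0.0968, 0.2305]), 'tcp_rot': array([1.799536e+02, 2.720000e-02, 5.531590e+01])}
[0.5883 0.1613 0.3735]
socket_mouth [318.5 109.7] 0.62 [0.5889 0.1588 0.06  ]
socket_teeth [320.3 111.1] 0.74 [0.5896 0.1566 0.056 ]
```

View pics/w4.png

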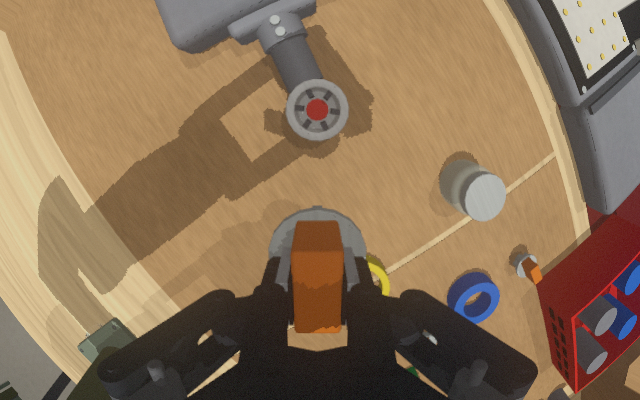

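View pics/o4.png

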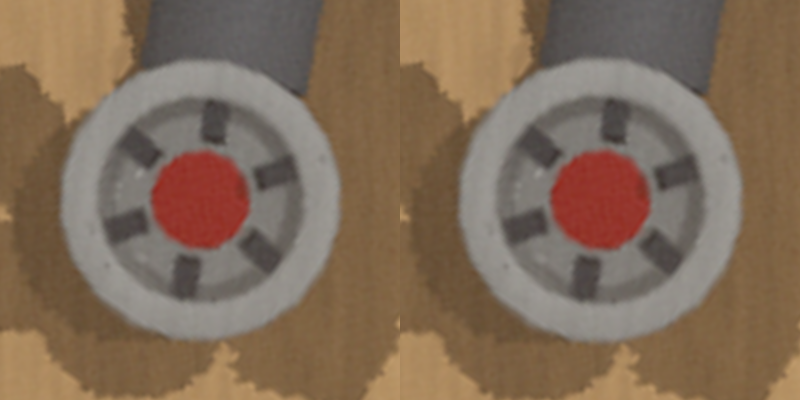

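```bash
python3 - <<'E'
from h import *
d=np.load("pics/w4.npz"); p={k:d[k] for k in d.files}
# rim circle at z=.06
o=ortho(p,(.5877,.160),.06,"wrist"); g=o.astype(int)
hsv=cv2.cvtColor(o,cv2.COLOR_RGB2HSV)
m=((hsv[...,1]<30)&(hsv[...,2]>110)).astype(np.uint8)
n,l,s,c=cv2.connectedComponentsWithStats(m); i=1+s[1:,4].argmax(); print(s[i],c[i])
ct,_=cv2.findContours((l==i).astype(np.uint8),0,1); cc=cv2.minEnclosingCircle(ct[0]); el=cv2.fitEllipse(ct[0]); print("circ",cc,"ell",el)
px=lambda q:(.5877+(q[0]-225)*.0002,.160-(q[1]-225)*.0002)
print(px(cc[0]),px(el[0]))
# red centre
red=((hsv[...,0]<10)|(hsv[...,0]>170))&(hsv[...,1]>150)
v,u=np.nonzero(red);print("red",px((u.mean(),v.mean())))
C=px(el[0])
o=ortho(p,C,.056,"wrist",.03); gray=cv2.cvtColor(o,cv2.COLOR_RGB2GRAY).astype(float)
th=np.radians(np.arange(0,360,.5)); acc=np.zeros(len(th))
for r in np.arange(16,20.5,.25):
    acc+=cv2.remap(gray,(150+r*5*np.cos(th)).astype(np.float32)[None],(150-r*5*np.sin(th)).astype(np.float32)[None],1)[0]
F=((acc.max()-acc)*np.exp(-6j*th)).sum(); print("tooth phase",(-np.degrees(np.angle(F))/6)%60)
dark=acc<(acc.min()+acc.max())/2*0.97
F2=[np.degrees(np.angle((np.clip(acc.max()-acc,0,None)**3*np.exp(1j*th)*(np.abs((th-np.radians(a)+np.pi)%(2*np.pi)-np.pi)<.4)).sum()))%360 for a in range(20,380,60)];print(np.round(F2,1))
# held hub grip top: z = hub_centre+.038
zt=robot.get_obs()["eef_pos"][2]-.0055+.038
m,h2=grip_rect(p,zt,(318,270),80); v,u=np.nonzero(m)
o=ortho(p,(.544,.0968),zt,"wrist",.05);save(o,"pics/og.png")
E
```

```text
[   70    66   312   314 49778] [222.43814537 224.66473141]
circ ((224.7255096435547, 222.74826049804688), 158.66348266601562) ell ((225.39100646972656, 223.28489685058594), (308.7852783203125, 312.609619140625), 14.643037796020508)
(0.5876451019287109, 0.16045034790039062) (0.5877782012939453, 0.16034302062988282)
red (np.float64(0.5877173105928762), np.float64(0.160045945005221))
tooth phase 19.446944107143022
[ 18.5  80.1 140.1 200.3 259.5 318.7]
```

View pics/og.png

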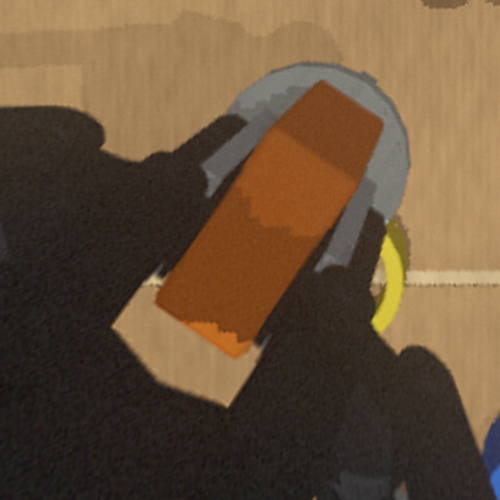

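{"op": "servo_tool", "data": {
  "slide": [
    [15,0,0],
    [25,0,0],
    [25,0,0],
    [11,0,0],
    [0,0,30],
    [0,0,40],
    [0,0,30],
    [0,0,12],
    [0,0,0],
    [0,0,0]
  ],
  "yaw": [0,0,0,0,5.8,0,0,0,0,0],
  "jaw": [-1,-1,-1,-1,-1,-1,-1,-1,-1,-1]
}}

```text
t: 10.17
eef_pos: [0.5878, 0.1596, 0.1184]
tcp_rot: [-180.0, 0.0, 49.5]
contact_force: [0.4, 0.3, -2.7]
width: 0.0206
```

```bash
python3 - <<'E'
from h import *
for i in range(1):
    print({k:np.round(v,4) for k,v in robot.get_obs().items() if k in("eef_pos","tcp_rot","t","qpos","contact_force")})
ims=[]
for n in ["scene","side"]:
    p=robot.get_image(n); np.savez(f"pics/{n}5.npz",**{k:np.array(v) for k,v in p.items()})
    uv=project(p,[.5877,.160,.06],n).astype(int); im=p["color"][uv[1]-60:uv[1]+40,uv[0]-50:uv[0]+50]
    ims.append(cv2.resize(im,(400,400),interpolation=2))
    for a in robot.place_of(p,"hub_centre"): print(n,np.round(a["centre"],1),a["confidence"],at_z(p,a["centre"],robot.get_obs()["eef_pos"][2]-.0055,n).round(4))
save(np.hstack(ims),"pics/c5.png")
E
```

```text
{'t': np.float64(10.1667), 'qpos': array([ 7.06000e+00,  2.22153e+01,  8.91360e+01, -1.45000e-02,
        6.86746e+01,  4.75714e+01]), 'eef_pos': array([0.5878, 0.1596, 0.1184]), 'tcp_rot': array([-1.799925e+02,  2.810000e-02,  4.949380e+01]), 'contact_force': array([ 0.4358,  0.3082, -2.704 ])}
scene [302.4 211.7] 0.76 [ 0.5904 -0.2474  0.1157]
scene [428.2 141.6] 0.65 [0.5852 0.158  0.1157]
scene [356.6 267.9] 0.54 [ 0.7694 -0.238   0.1157]
side [250.4 192. ] 0.7 [ 0.7097 -0.1049  0.1159]
side [319.3 191.3] 0.64 [ 0.5323 -0.1216  0.1159]
side [285.4 278.4] 0.6 [0.5854 0.1565 0.1159]
```

View pics/c5.png

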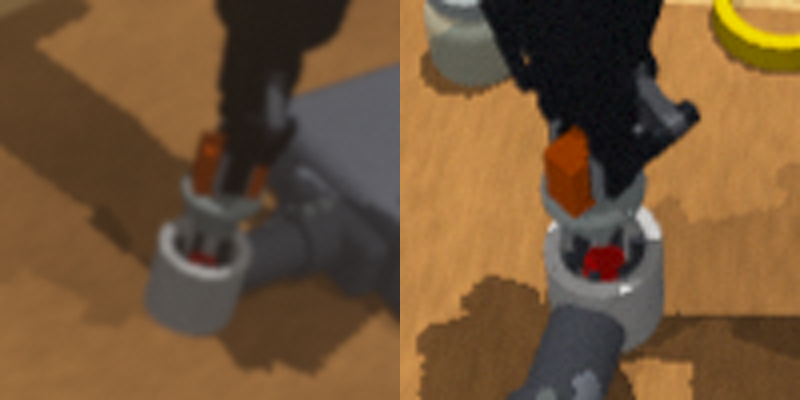

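{"op": "servo_tool", "data": {
  "slide": [
    [0,0,8],
    [0,0,8],
    [0,0,5],
    [0,0,4],
    [0,0,3],
    [0,0,0]
  ],
  "yaw": [0,0,0,0,0,0],
  "jaw": [-1,-1,-1,-1,-1,-1]
}}

```text
t: 10.87
eef_pos: [0.5865, 0.1602, 0.089]
tcp_rot: [-179.9, 0.1, 49.5]
contact_force: [0.2, 0.3, -2.3]
width: 0.0208
```

{"op": "servo_tool", "data": {
  "slide": [
    [0,0,2],
    [0,0,2],
    [0,0,2],
    [0,0,0]
  ],
  "yaw": [0,0,0,0],
  "jaw": [-1,-1,-1,-1]
}}

```text
t: 11.2
eef_pos: [0.5877, 0.1604, 0.0852]
tcp_rot: [180.0, -0.0, 49.5]
contact_force: [-1.3, 0.3, 4.0]
width: 0.0212
```

{"op": "servo_tool", "data": {
  "slide": [
    [0,0,2],
    [0,0,2],
    [0,0,2],
    [0,0,0]
  ],
  "yaw": [0,0,0,0],
  "jaw": [-1,-1,-1,-1]
}}

```text
t: 11.53
eef_pos: [0.5877, 0.1604, 0.079]
tcp_rot: [180.0, -0.1, 49.5]
contact_force: [-1.9, -0.5, 5.8]
width: 0.0209
```

{"op": "servo_tool", "data": {
  "slide": [
    [0,0,2],
    [0,0,2],
    [0,0,1],
    [0,0,0]
  ],
  "yaw": [0,0,0,0],
  "jaw": [-1,-1,-1,-1]
}}

```text
t: 11.87
eef_pos: [0.5878, 0.1604, 0.0745]
tcp_rot: [180.0, -0.0, 49.5]
contact_force: [-2.3, -0.2, 7.6]
width: 0.0209
```

{"op": "servo_tool", "data": {
  "slide": [
    [0,0,1],
    [0,0,1],
    [0,0,0]
  ],
  "yaw": [0,0,0],
  "jaw": [-1,-1,-1]
}}

```text
t: 12.12
eef_pos: [0.5878, 0.1604, 0.0727]
tcp_rot: [180.0, -0.0, 49.5]
contact_force: [-3.0, 0.0, 8.7]
width: 0.0208
```

{"op": "servo_tool", "data": {
  "slide": [
    [0,0,1],
    [0,0,0]
  ],
  "yaw": [0,0],
  "jaw": [-1,-1]
}}

```text
t: 12.28
eef_pos: [0.5878, 0.1604, 0.0724]
tcp_rot: [180.0, -0.0, 49.6]
contact_force: [-3.9, -0.4, 12.2]
width: 0.0208
```

{"op": "servo_tool", "data": {
  "slide": [
    [0,0,1],
    [0,0,0]
  ],
  "yaw": [0,0],
  "jaw": [-1,-1]
}}

```text
t: 12.45
eef_pos: [0.5878, 0.1604, 0.0724]
tcp_rot: [180.0, -0.0, 49.6]
contact_force: [-7.6, -1.7, 16.4]
width: 0.0208
```

```bash
python3 - <<'E'
from h import *
print({k:np.round(v,4) for k,v in robot.get_obs().items() if k in("eef_pos","tcp_rot","t","contact_force","ft_torque","width")})
ims=[]
for n in ["scene","side"]:
    p=robot.get_image(n)
    uv=project(p,[.5877,.160,.06],n).astype(int); im=p["color"][uv[1]-50:uv[1]+30,uv[0]-40:uv[0]+40]
    ims.append(cv2.resize(im,(400,400),interpolation=2))
save(np.hstack(ims),"pics/c6.png")
p=robot.get_image("wrist");save(p["color"],"pics/w6.png")
E
```

```text
{'t': np.float64(12.45), 'eef_pos': array([0.5878, 0.1604, 0.0724]), 'tcp_rot': array([ 1.79958e+02, -3.55000e-02,  4.95562e+01]), 'contact_force': array([-7.6483, -1.7486, 16.4284]), 'ft_torque': array([-0.1769,  1.416 ,  0.0267]), 'width': np.float64(0.0208)}
```

View pics/c6.png

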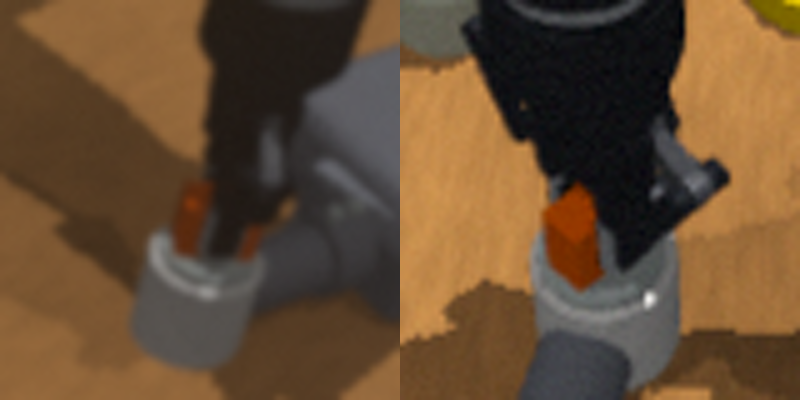

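View pics/w6.png

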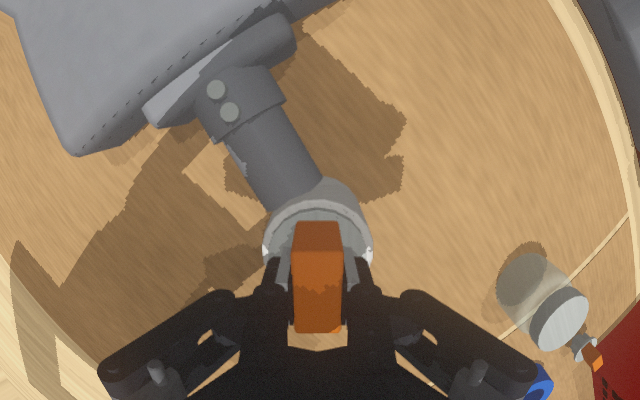

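{"op": "servo_tool", "data": {
  "slide": [
    [0,0,0],
    [0,0,0],
    [0,0,0],
    [0,0,0],
    [0,0,0],
    [0,0,0]
  ],
  "yaw": [0,0,0,0,0,0],
  "jaw": [-1,-1,-1,-1,-1,-1]
}}

```text
t: 13.1
eef_pos: [0.5878, 0.1604, 0.0724]
tcp_rot: [180.0, -0.0, 49.6]
contact_force: [-7.6, -0.9, 16.0]
width: 0.0207
```

Steady for half a second, flush in both views, so I hand it in.

```bash
python3 -c "
from bench import robot
print(robot.job_done())"
```

```text
the job is handed in; nothing more can be done
None
```

I lifted the large hub out of the blue stand and turned it to 49.6°. The socket's gaps measured 49.5°. I then pressed it into the socket until it bottomed on the rim, and handed the job in at about 13 s with the gripper still closed on it.

**Last checks, all passed:**
- **Seated:** The tool stopped at z = 0.0724 m, within 1 mm of the height I expected for home, and stayed there while I pressed a little further. It did not move over the last half second.
- **Pressing:** The upward force rose from about 4 N at first touch of the plunger to 8.7 N just before seating, which fits the spring. It held at about 16 N at the end.
- **Centred and upright:** The tool is about 0.3 mm from the measured socket axis and within 0.1° of vertical.
- **Held and flush:** The finger opening is steady at 20.7 mm, and both fixed cameras show the flange flush on the rim.

**Not as clean or not checked:**
- A sideways force of about 7.6 N built up with the final press.
- I could not read the plunger directly; I judged its travel from tool height and force.
- I did not re-measure the tape roll, jar, screwdriver and caliper at the end. The held hub passed well above them and no contact showed up.

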